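Load the red punch holder and slide the die cassette home

TASK

Stand the red punch holder with the black cap upright in the empty compartment of the aluminium die cassette, and let go of it. Then push the cassette along its guides, away from the open front of the magazine, fully home against the yellow stop, with the holder still standing in it; the cassette is wide and binds between the guides if it is pushed towards one end, so push at the middle of its front edge, straight along the guides.

Things in the scene. Friction and masses are not known exactly. Their poses are not given: they have to be found in the camera images.
- red_mid (a point): Centre (half-way up) of the red punch holder: upright cylinder 40 mm in diameter, 85 mm tall, 0.28 kg, red body, black cap (33 mm wide, top 19 mm), dark steel foot. Stands loose on the bench among three holders of the same size in other colours (bare steel, black, yellow), not wanted. z axis up along the cylinder.
- tray: Sliding aluminium cassette, loose, 80 mm along x (points home), 250 mm wide along y (left), 0.9 kg. Origin: centre of its underside, 10 mm above the bench. Front edge: flat wall at x = -40 mm, 20 mm tall; middle at y = 0. End shoes bind on the guides if it is pushed over 30 mm off the middle. At the middle it takes 2 to 6 N. Fixed dies at y = 0 and -82 mm reach 40 mm above the underside.
- nest (a point): Floor centre of the cassette's empty left compartment (black liner), 82 mm to the left (+y) of the cassette's middle, 14 mm above the bench; 70 mm (x) by 74 mm (y) inside, so the holder has 15 mm to spare all round. Walls above its floor: front 16 mm, rear 10, right 8, left 14. Axes as the cassette's.
- magazine: Blue base plate, fixed, 220 (x) by 301 (y) by 10 mm, yawed up to 14 degrees. Origin: centre of its underside, on the bench. x runs along the guides to a yellow stop bar at the rear, near face at x = +98 mm, top 40 mm above the bench. Steel guides along both sides, tops at 30 mm, 253 mm apart; front (-x) open. Cassette home: its origin at x = +58 mm, y = 0; at the start 85 to 110 mm short.

How it is judged:
On the way:
1. the red holder stands upright and released in the empty compartment while the cassette is still well short of the stop (x of red_mid in the frame of nest between -0.02 and 0.02 m and y of red_mid in the frame of nest between -0.022 and 0.022 m and z of red_mid in the frame of nest below 0.047 m and angle between red_mid's own z axis and vertical below 0.12 rad and contact force between the fingers and red below 0.1 N and x of tray in the frame of magazine below 0.02 m), for 0.2 s.
At the end, for the whole second after the job is handed in: The cassette lies flat between the guides with its origin within 10 mm of the home position against the stop, and the red holder stands upright (within 7 degrees) on the floor of the left compartment, everything at rest (x of tray in the frame of magazine between 0.048 and 0.062 m and y of tray in the frame of magazine between -0.006 and 0.006 m and z of tray in the frame of magazine below 0.014 m and angle between the x axis of tray and the x axis of magazine, either way round below 0.1 rad and x of red_mid in the frame of nest between -0.02 and 0.02 m and y of red_mid in the frame of nest between -0.022 and 0.022 m and z of red_mid in the frame of nest below 0.047 m and angle between red_mid's own z axis and vertical below 0.12 rad and linear speed of tray below 0.02 m/s); the robot touches nothing.
It also fails if it takes over 51 s, if anything falls off the work surface, if the arm or the gripper's body presses on something with over 40 N, if the wrist force passes 120 N, or if a joint passes its speed limit or range.

ROBOT

A 6-joint arm with a two-finger parallel gripper is mounted at the origin on the work surface. World frame = base frame: x ahead of the robot, y to its left, z up, the work surface at z = 0. Lengths are in m, angles in rad, forces in N, time in s.
With the tool pointing down it reaches from about 0.275 to 0.75 m from the base axis. Payload 10.2 kg.
Tool frame: the origin (TCP) lies at the very end of the fingers, on their centre line; the grasp point (between the pads) lies 19 mm behind it (tcp_to_grasp is the distance from the TCP to the grasp point, in m); z points along the fingers, y is the line along which they close (so a half turn about z gives the same grasp; the last joint's range is limited). The gripper opens to 88 mm and grips with 3 to 60 N. Pads are 18 mm wide; open, the fingers measure 123 mm over their backs; the gripper's body (75 mm by 187 mm) begins 45 mm behind the grasp point.
Start: joints at [-0.223, 0.313, 1.498, -0, 1.331, -0.223], TCP at [0.525, -0, 0.239] pointing down, gripper open.
Joint ranges: [-2.94, 2.94], [-0.97, 2.17], [0.19, 2.56], [-1.23, 4.37], [0.02, 3.11], [-2.88, 2.88]. Speed limits (rad/s): [2.39, 2.39, 3.01, 3.14, 3.14, 3.14].

INTERFACE

Orientations are given as a rotation vector (axis times angle).
In Python, from workcell import sense, snapshot, get_calibration, job_done, silhouettes, pinpoint, tcp_to_grasp gives the robot as it stands.
- The arm moves only by the shell command python3 -m inch 'ROWS' [OPENING] [FORCE]. ROWS is JSON, a list of rows, each a list of 2 entries, a list of its own where there are three numbers: the shift along the tool's x, y, z in cm, then the turn, a rotation vector about the tool's x, y, z in degrees. In form: [[[tx, ty, tz], [ax, ay, az]], ...]. A call has 1 to 10 rows; each row shifts and turns the commanded pose from where the row before left it, along the tool's axes as they then stand; what a row does not reach is not made up. A row lasts 1/12 s, in which the tool goes at most 41.7 mm and 7.16 degrees, less where a joint would pass 70% of its speed; a pose out of reach is approached as far as the arm can. A call is refused whole if a number of a shift passes 4.17 or a number of a turn 7.16, either way. A call with a gripper value outside its range is refused whole. OPENING is the opening, from -1 (shut) to 1 (fully open), set as the call begins (- or left out, the last holds). The fingers move at their own pace and stop on an object; FORCE is the grip in N (left out, the last holds). Time passes only in rows, so rows that do not move let the fingers close. It gives the time, the measured TCP pose, the force, the opening and the grip force at its end, in the units of the state.
- sense(): the state, without advancing time (a new reading comes with each control period).
- snapshot(name): name is "scene" or "side" or "wrist"; returns the picture (384x512x3 uint8, blue, green, red); there is no depth.
- get_calibration(name): a dict with "K" (3x3 intrinsics, pixels), "rvec" (rotation vector, rad) and "tvec" (3), from world to camera coordinates, as OpenCV has them; the wrist camera has in their place "mount" (4x4, takes a point from camera to tool coordinates, whose origin is the TCP and whose axes are the flange's). Camera axes: x right, y down, z forward; pixel columns grow to the right and rows downward; lengths in m; the calibration is good to about 2 mm. A picture is of the moment at which its call begins: read the wrist's pose just before it. get_calibration takes no time and is no camera call.
- job_done(): hands the job in; it is judged then, once.
Trained networks look in the newest picture that a camera, given by its name, has taken for a name from the list of things; names that differ only in an ending like _2 or _b are one class to them, and where a whole thing is asked for, a point or a joint stands for the part that bears it (a point fixed in the world has none). Each returns a list of dicts, best first, with "score" (0 to 1); they miss things now and then, are a little off and sometimes report something else, mostly with a low value. They report only what shows in the picture. A call takes as long as a camera call.
- silhouettes(camera, label): "pixels" (384x512 bool, what is visible of it) and "position" ([column, row] in pixels, amid what is visible of it).
- pinpoint(camera, label): "position" ([column, row] in pixels: a listed point, or the origin of a listed thing).
The state is a dict: "time_s": time; "qpos": joint angles; "joint_vel": joint speeds; "tau": joint torques, N m; "position": TCP position; "tcp_rot": TCP orientation; "force": force on the tool from outside, world axes, zero at the start; "wrist_torque": the same for the moment, N m; "width": finger opening in m; "finger_force": force on a finger pad.
Only numpy, scipy, OpenCV 4.12 (cv2) and the standard library are available. Lean on these libraries where they do the work, as an engineer would, in place of code of your own. Each camera call takes 0.05 s, during which the arm holds its last target. There are 200 camera calls.

## Working session

There is one attempt and no reset: what is moved stays moved. The work goes in short steps, Python scripts to look and compute and a shell command to move; the robot and the scene stay as the last step left them, time stands still between calls to the robot, and variables do not carry over. Pictures are saved under pics/ and viewed, at most 10 in all, crops included, and the job is handed in when it is done.

```bash
mkdir -p pics; ls; cat > h.py <<'E'
import numpy as np, cv2
from workcell import *
def ray(cam,px,st=None):
    c=get_calibration(cam);K=np.array(c["K"])
    d=np.linalg.inv(K)@np.array([px[0],px[1],1.])
    if "mount" in c:
        M=np.array(c["mount"]);st=st or sense()
        R=cv2.Rodrigues(np.array(st["tcp_rot"],float))[0]
        return R@M[:3,3]+np.array(st["position"]),R@M[:3,:3]@d
    R=cv2.Rodrigues(np.array(c["rvec"],float))[0]
    return -R.T@np.array(c["tvec"],float).ravel(),R.T@d
def atz(cam,px,z,st=None):
    o,d=ray(cam,px,st);return o+d*(z-o[2])/d[2]
E
python3 - <<'E'
from h import *
s=sense();print(s["position"],s["tcp_rot"],s["time_s"],tcp_to_grasp)
ims=[]
zs={"red_mid":.0425,"tray":.01,"nest":.014,"magazine":0}
for c in ["scene","side","wrist"]:
    st=sense();im=snapshot(c).copy()
    for n,z in zs.items():
        for p in pinpoint(c,n)[:2]:
            print(c,n,round(p["score"],2),np.round(p["position"],1),np.round(atz(c,p["position"],z,st),4))
    ims.append(im)
cv2.imwrite("pics/a.png",ims[0]);cv2.imwrite("pics/b.png",ims[2])
print(sense()["time_s"])
E
```

```text
pics
[5.24765503e-01 3.75220684e-05 2.38173337e-01] [-2.22069638e+00 -2.22067952e+00  1.04588452e-03] 0.0 0.0187
scene tray 0.79 [164.4 186.9] [ 0.5664 -0.1525  0.01  ]
scene nest 0.84 [198.5 197.3] [ 0.5537 -0.0648  0.014 ]
scene magazine 0.26 [310.3 261.1] [0.5596 0.1997 0.    ]
side red_mid 0.68 [220.2 233.3] [0.5996 0.212  0.0425]
side tray 0.8 [277.4 133.9] [ 0.5606 -0.1422  0.01  ]
side nest 0.82 [276.8 151.4] [ 0.5467 -0.0758  0.014 ]
side magazine 0.84 [265.4 134.1] [ 0.5931 -0.1446  0.    ]
side magazine 0.44 [274.1 153.8] [ 0.5544 -0.0797 -0.    ]
wrist tray 0.66 [290.9 271.4] [ 0.5667 -0.1478  0.01  ]
wrist magazine 0.57 [308.7 264.5] [ 0.5913 -0.1432 -0.    ]
0.75
```

View pics/a.png

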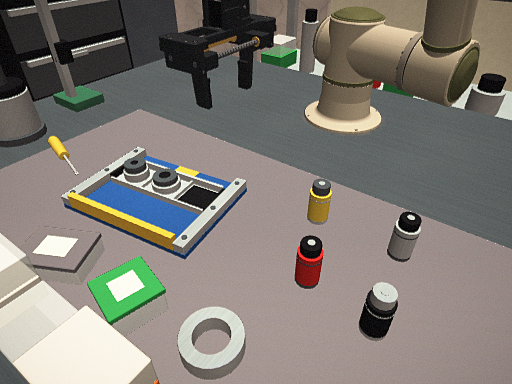

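View pics/b.png

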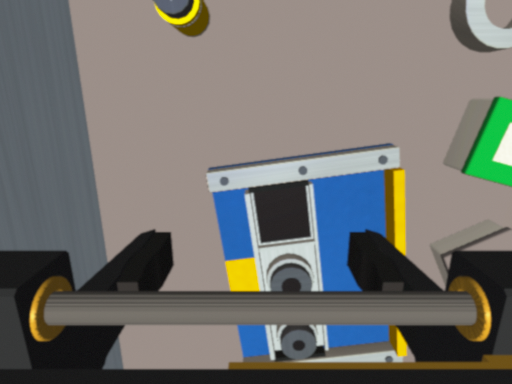

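The scene view shows red at about (309,262), with yellow (319,200), steel (404,235) and black (377,310) around it. The empty black compartment is at about (200,196). The wrist view shows the stop on the right (+x), the liner at (283,212) and the guides yawed by a few degrees.

```bash
python3 - <<'E'
from h import *
for n,p in dict(red=(309,262),yel=(319,202),steel=(404,237),black=(377,310)).items(): print(n,atz("scene",p,.0425).round(3))
snapshot("side");snapshot("scene")
P=[]
for c in("scene","side"):
    for s in silhouettes(c,"red_mid")[:2]: print(c,s["score"],s["position"],s["pixels"].sum(),atz(c,s["position"],.0425).round(4))
# magazine yaw from wrist: guide edges (z .03)
a=atz("wrist",(210,189),.03);b=atz("wrist",(399,165),.03);print(a,b,np.degrees(np.arctan2(b[1]-a[1],b[0]-a[0])))
a=atz("wrist",(211,170),.03);b=atz("wrist",(397,147),.03);print(np.degrees(np.arctan2(b[1]-a[1],b[0]-a[0])))
print("nest",atz("wrist",(283,212),.014))
im=cv2.resize(snapshot("side"),(768,576));cv2.imwrite("pics/c.png",im)
E
```

```text
red [0.598 0.214 0.042]
yel [0.456 0.157 0.043]
steel [0.456 0.318 0.042]
black [0.619 0.332 0.043]
scene 0.75 [311.8, 259.9] 1223 [0.5914 0.2154 0.0425]
side 0.82 [220.0, 235.2] 645 [0.5986 0.2166 0.0425]
[ 0.46843965 -0.02938316  0.03      ] [ 0.68266675 -0.00126015  0.03      ] 7.478828263140853
7.164738990851106
nest [ 0.55430639 -0.06335033  0.014     ]
```

View pics/c.png

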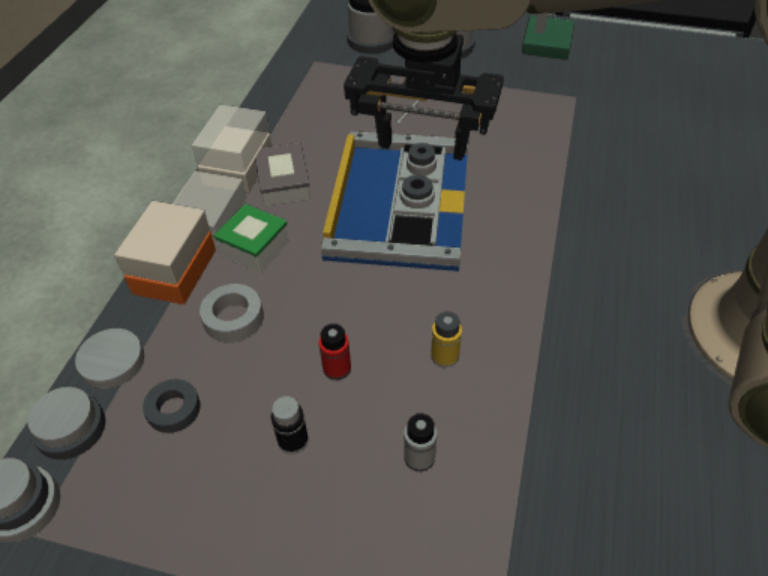

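```bash
python3 -m inch '[[[3,1,0],[0,0,0]],[[3,1,0],[0,0,0]],[[3,1.1,0],[0,0,0]],[[3,1.1,0],[0,0,0]],[[3,1.1,0],[0,0,0]],[[3,1,0],[0,0,0]],[[3.3,1,0],[0,0,0]],[[0,0,2],[0,0,-7]],[[0,0,2],[0,0,0]],[[0,0,0],[0,0,0]]]' 1 && python3 - <<'E'
from h import *
st=sense();im=snapshot("wrist").copy()
s=silhouettes("wrist","red_mid");
for q in s[:2]:print(q["score"],q["position"],q["pixels"].sum(),atz("wrist",q["position"],.0425,st))
for q in pinpoint("wrist","red_mid")[:2]:print(q,atz("wrist",q["position"],.0425,st))
cv2.imwrite("pics/d.png",im)
E
```

```text
time_s: 1.83
position: [0.5965, 0.2133, 0.1946]
tcp_rot: [-2.078, -2.351, 0.008]
force: [-0.2, 0.1, -0.9]
width: 0.0879
finger_force: 0.0
0.73 [257.8, 180.2] 2107 [0.59486322 0.20842794 0.0425    ]
{'position': [259.0, 176.9], 'score': 0.75} [0.59560937 0.21180664 0.0425    ]
```

View pics/d.png

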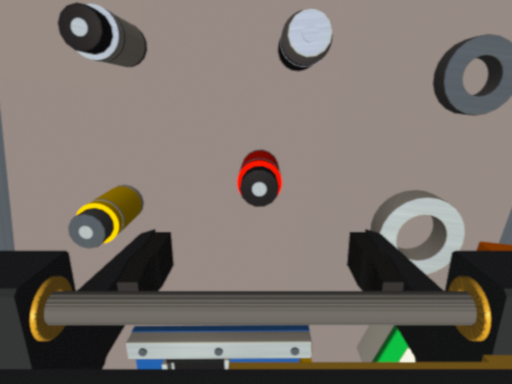

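Red is centred between the fingers, its cap at (259,187), so I'm going down to grip it.

```bash
python3 -c "
from h import *
print(atz('wrist',(259,187),.085))"; python3 -m inch '[[[0,0,3.5],[0,0,0]],[[0,0,3.5],[0,0,0]],[[0,0,3.5],[0,0,0]],[[0,0,2.5],[0,0,0]],[[0,0,1.5],[0,0,0]],[[0,0,0.9],[0,0,0]],[[0,0,0],[0,0,0]],[[0,0,0],[0,0,0]]]' 1 && python3 -m inch '[[[0,0,0],[0,0,0]],[[0,0,0],[0,0,0]],[[0,0,0],[0,0,0]],[[0,0,0],[0,0,0]],[[0,0,0],[0,0,0]],[[0,0,0],[0,0,0]],[[0,0,0],[0,0,0]],[[0,0,0],[0,0,0]]]' -1 25
```

```text
[0.59870058 0.21182821 0.085     ]
time_s: 2.65
position: [0.5988, 0.2129, 0.0462]
tcp_rot: [2.081, 2.351, 0.002]
force: [0.0, -0.1, -0.1]
width: 0.0882
finger_force: 0.0
time_s: 3.32
position: [0.5977, 0.213, 0.0447]
tcp_rot: [-2.081, -2.353, 0.001]
force: [-1.6, -0.7, 0.6]
width: 0.0395
finger_force: 24.7
```

Gripped, but near the cap edge, so I'm regripping 5 mm lower, then lifting.

```bash
python3 -m inch '[[[0,0,0],[0,0,0]],[[0,0,0],[0,0,0]],[[0,0,0.5],[0,0,0]],[[0,0,0],[0,0,0]],[[0,0,0],[0,0,0]]]' 0.3 && python3 -m inch '[[[0,0,0],[0,0,0]],[[0,0,0],[0,0,0]],[[0,0,0],[0,0,0]],[[0,0,0],[0,0,0]],[[0,0,0],[0,0,0]],[[0,0,0],[0,0,0]]]' -1 25 && python3 -m inch '[[[0,0,-1],[0,0,0]],[[0,0,-2],[0,0,0]],[[0,0,-2.5],[0,0,0]],[[0,0,-2.5],[0,0,0]],[[0,0,-2],[0,0,0]],[[0,0,-1],[0,0,0]],[[0,0,0],[0,0,0]]]'
python3 - <<'E'
from h import *
# nest from fixed cameras, arm away
for c in("scene","side"):
    snapshot(c)
    for n,z in(("nest",.014),("tray",.01),("magazine",0)):
        for p in pinpoint(c,n)[:1]: print(c,n,round(p["score"],2),atz(c,p["position"],z).round(4))
E
```

```text
time_s: 3.73
position: [0.5978, 0.2129, 0.0392]
tcp_rot: [-2.081, -2.353, 0.001]
force: [0.9, -0.3, -0.2]
width: 0.0573
finger_force: 0.0
time_s: 4.23
position: [0.5978, 0.213, 0.0398]
tcp_rot: [-2.081, -2.353, 0.0]
force: [-1.8, -1.0, 1.7]
width: 0.0396
finger_force: 25.0
time_s: 4.82
position: [0.5989, 0.2132, 0.1522]
tcp_rot: [2.08, 2.351, 0.005]
force: [-0.7, -0.2, -2.4]
width: 0.0393
finger_force: 25.0
scene nest 0.73 [ 0.5537 -0.0596  0.014 ]
scene tray 0.96 [ 0.5602 -0.1543  0.01  ]
side nest 0.74 [ 0.5462 -0.0627  0.014 ]
side tray 0.81 [ 0.5554 -0.1474  0.01  ]
side magazine 0.62 [ 0.5961 -0.1466  0.    ]
```

```bash
python3 -m inch '[[[-1.2,-0.5,0],[0,0,0]],[[-2.2,-0.8,0],[0,0,0]],[[-2.8,-1,0],[0,0,0]],[[-2.8,-1.1,0],[0,0,0]],[[-2.8,-1.1,0],[0,0,0]],[[-2.8,-1,0],[0,0,0]],[[-2.4,-0.8,0],[0,0,0]],[[-1.6,-0.6,0],[0,0,0]],[[0,0,0],[0,0,0]],[[0,0,0],[0,0,0]]]' && python3 - <<'E'
from h import *
st=sense();im=snapshot("wrist").copy()
for n,z in(("nest",.014),("tray",.01),("magazine",0)):
    for p in pinpoint("wrist",n)[:1]: print(n,round(p["score"],2),p["position"],atz("wrist",p["position"],z,st).round(4))
cv2.imwrite("pics/e.png",im)
E
```

```text
time_s: 6.05
position: [0.5522, 0.0196, 0.1496]
tcp_rot: [-2.083, -2.351, -0.0]
force: [-0.4, -0.6, -1.5]
width: 0.0392
finger_force: 25.0
tray 0.88 [252.7, 329.2] [ 0.5652 -0.1449  0.01  ]
magazine 0.87 [280.1, 324.9] [ 0.5951 -0.1439  0.    ]
```

View pics/e.png

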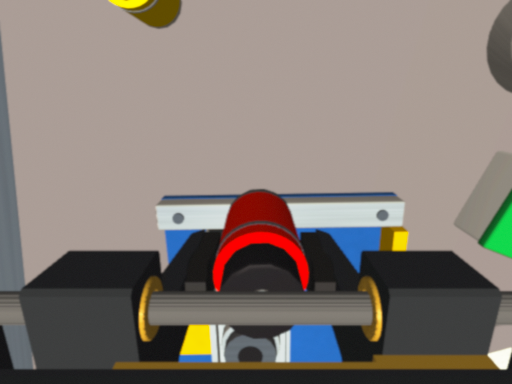

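The holder is gripped upright at about (260,240). The left guide runs along row 203, tilted by less than 1°. Estimates agree on a nest at about (0.553,-0.064), so I'm moving over it.

```bash
python3 -m inch '[[[-1.2,-0.2,0],[0,0,-0.8]],[[-2,-0.2,0],[0,0,0]],[[-2.1,-0.2,1],[0,0,0]],[[-1.8,-0.2,1.5],[0,0,0]],[[-1.2,-0.1,1.5],[0,0,0]],[[0,0,1],[0,0,0]],[[0,0,0],[0,0,0]],[[0,0,0],[0,0,0]]]' && python3 - <<'E'
from h import *
a=snapshot("scene")[120:280,40:280];b=snapshot("side")[60:220,180:420]
for c in("scene","side"):
    for n,z in(("nest",.014),("tray",.01)):
        for p in pinpoint(c,n)[:1]: print(c,n,round(p["score"],2),atz(c,p["position"],z).round(4))
cv2.imwrite("pics/f.png",cv2.resize(np.hstack([a,b]),(800,267),interpolation=cv2.INTER_CUBIC))
E
```

```text
time_s: 6.92
position: [0.5544, -0.0624, 0.0996]
tcp_rot: [-2.063, -2.368, 0.0]
force: [-0.2, -0.2, -2.8]
width: 0.0393
finger_force: 25.0
scene nest 0.77 [ 0.5532 -0.0669  0.014 ]
scene tray 0.78 [ 0.5608 -0.1514  0.01  ]
side nest 0.86 [ 0.5561 -0.061   0.014 ]
side tray 0.69 [ 0.5512 -0.1477  0.01  ]
```

View pics/f.png

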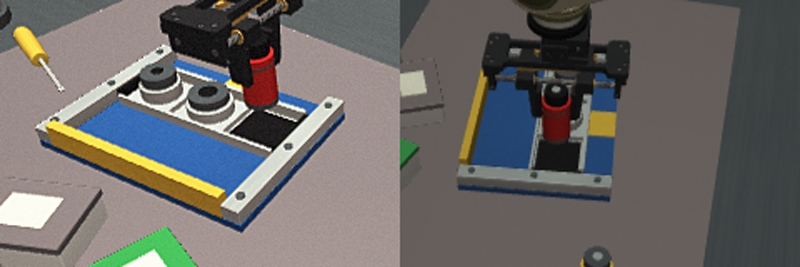

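The holder hangs over the black compartment in both views and the nest estimates agree to a few mm. Lowering.

```bash
python3 -m inch '[[[-0.1,0,1],[0,0,0]],[[0,0,1],[0,0,0]],[[0,0,1],[0,0,0]],[[0,0,0.7],[0,0,0]],[[0,0,0.3],[0,0,0]],[[0,0,0.2],[0,0,0]],[[0,0,0.2],[0,0,0]],[[0,0,0],[0,0,0]]]' && python3 - <<'E'
from h import *
a=snapshot("scene")[120:280,40:280];b=snapshot("side")[60:220,180:420]
cv2.imwrite("pics/g.png",cv2.resize(np.hstack([a,b]),(800,267),interpolation=cv2.INTER_CUBIC))
E
```

```text
time_s: 7.88
position: [0.5545, -0.0645, 0.0556]
tcp_rot: [-2.065, -2.367, 0.0]
force: [0.1, 0.3, -4.2]
width: 0.0394
finger_force: 25.0
```

View pics/g.png

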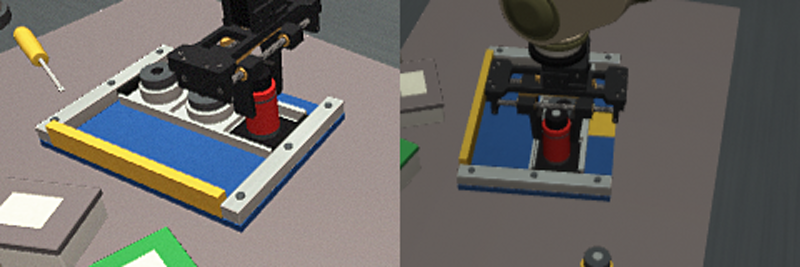

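The holder is inside the compartment with liner showing around it. Seating it, releasing and retreating upward.

```bash
python3 -m inch '[[[0,0,0.1],[0,0,0]],[[0,0,0.1],[0,0,0]],[[0,0,0],[0,0,0]]]' && python3 -m inch '[[[0,0,0],[0,0,0]],[[0,0,0],[0,0,0]],[[0,0,0],[0,0,0]],[[0,0,0],[0,0,0]],[[0,0,0],[0,0,0]],[[0,0,0],[0,0,0]]]' 0.3 && python3 -m inch '[[[0,0,-0.5],[0,0,0]],[[0,0,-1.5],[0,0,0]],[[0,0,-2.5],[0,0,0]],[[0,0,-3],[0,0,0]],[[0,0,-3],[0,0,0]],[[0,0,-2.5],[0,0,0]],[[0,0,-1],[0,0,0]],[[0,0,0],[0,0,0]],[[0,0,0],[0,0,0]]]'
python3 - <<'E'
from h import *
st=sense();w=snapshot("wrist").copy()
z=dict(red_mid=.0565,nest=.014,tray=.01,magazine=0)
for c in("wrist","scene","side"):
    if c!="wrist": snapshot(c)
    for n in z:
        for p in pinpoint(c,n)[:1]: print(c,n,round(p["score"],2),atz(c,p["position"],z[n],st).round(4))
cv2.imwrite("pics/h.png",w)
E
```

```text
time_s: 8.23
position: [0.5545, -0.0645, 0.0537]
tcp_rot: [2.065, 2.367, 0.0]
force: [-0.4, 0.1, -2.3]
width: 0.0392
finger_force: 25.0
time_s: 8.73
position: [0.5545, -0.0645, 0.0538]
tcp_rot: [2.065, 2.367, 0.0]
force: [-0.3, 0.3, 0.1]
width: 0.0571
finger_force: 0.0
time_s: 9.48
position: [0.5542, -0.0644, 0.1929]
tcp_rot: [-2.065, -2.367, 0.0]
force: [0.5, 0.5, -0.9]
width: 0.0575
finger_force: 0.0
wrist red_mid 0.8 [ 0.5545 -0.0665  0.0565]
wrist tray 0.64 [ 0.5656 -0.1452  0.01  ]
wrist magazine 0.7 [ 0.5926 -0.145   0.    ]
scene red_mid 0.82 [ 0.5475 -0.0609  0.0565]
scene nest 0.68 [ 0.5493 -0.0695  0.014 ]
scene tray 0.88 [ 0.5608 -0.1527  0.01  ]
scene magazine 0.69 [ 0.5926 -0.1439 -0.    ]
side red_mid 0.7 [ 0.5545 -0.0739  0.0565]
side nest 0.9 [ 0.5544 -0.074   0.014 ]
side tray 0.88 [ 0.5609 -0.1484  0.01  ]
side magazine 0.7 [ 0.6014 -0.1465  0.    ]
```

View pics/h.png

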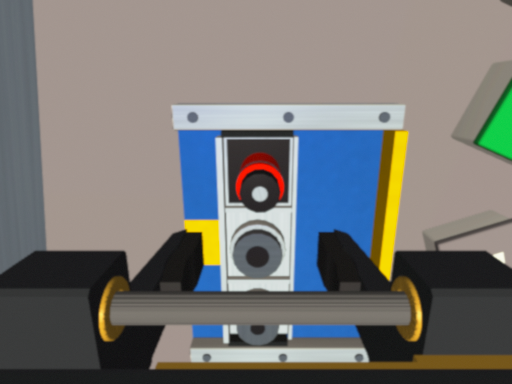

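The holder stands in the black compartment (cap (260,193)). The middle die is at (257,257), the cassette front edge near column 220, and the guides lie square to the tool. Next I'm working out the push line.

```bash
python3 - <<'E'
from h import *
st=sense();P=np.array(st["position"]);R=cv2.Rodrigues(np.array(st["tcp_rot"],float))[0]
f=lambda px,z:(R.T@(atz("wrist",px,z,st)-P)*100).round(2)
for n,px,z in [("die top",(257,257),.05),("guideL",(288,130),.03),("guideR",(280,339),.03),("front edge",(218,240),.03),("front low",(221,139),.03),("rear edge",(293,240),.02),("stop",(385,190),.04),("tray",(0,0),0)]:
    print(n,f(px,z))
for w in [(.5609,-.148,.01),(.5656,-.1452,.01)]: print((R.T@(np.array(w)-P)*100).round(2))
E
```

```text
die top [-8.19 -0.21 14.37]
guideL [ 4.19  2.76 16.37]
guideR [-19.84   2.42  16.37]
front edge [-7.26 -4.34 16.37]
front low [ 3.33 -3.66 16.37]
rear edge [-7.73  3.68 17.37]
stop [-1.48 12.27 15.37]
tray [ 15.96 -24.36  19.37]
[-8.36 -0.5  18.37]
[-8.15  0.   18.37]
```

```bash
python3 -m inch '[[[-1.5,-1.5,0],[0,0,0]],[[-2,-2.2,0],[0,0,0]],[[-2,-2.2,0],[0,0,0]],[[-1.6,-1.7,0],[0,0,0]],[[-1,-1.2,0],[0,0,0]],[[0,0,0],[0,0,0]]]' -1 60 && python3 -m inch '[[[0,0,2],[0,0,0]],[[0,0,3],[0,0,0]],[[0,0,3],[0,0,0]],[[0,0,3],[0,0,0]],[[0,0,2.5],[0,0,0]],[[0,0,2],[0,0,0]],[[0,0,1.2],[0,0,0]],[[0,0,0.6],[0,0,0]],[[0,0,0],[0,0,0]],[[0,0,0],[0,0,0]]]' && python3 - <<'E'
from h import *
a=snapshot("scene")[120:280,40:280];b=snapshot("side")[60:220,180:420]
cv2.imwrite("pics/i.png",cv2.resize(np.hstack([a,b]),(800,267),interpolation=cv2.INTER_CUBIC))
E
```

```text
time_s: 10.73
position: [0.4771, -0.1584, 0.1939]
tcp_rot: [2.068, 2.364, -0.001]
force: [-0.1, 0.4, -0.2]
width: 0.0196
finger_force: 0.0
time_s: 11.57
position: [0.4789, -0.1565, 0.0212]
tcp_rot: [2.064, 2.367, 0.0]
force: [-0.6, -0.9, 0.4]
width: 0.0003
finger_force: 0.0
```

View pics/i.png

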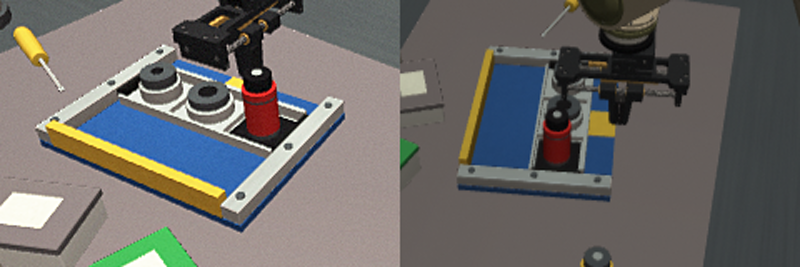

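The fingers are closed in front of the middle of the front edge and the holder is standing. Pushing gently.

```bash
python3 -m inch '[[[0,0.4,0],[0,0,0]],[[0,0.4,0],[0,0,0]],[[0,0.3,0],[0,0,0]],[[0,0.2,0],[0,0,0]],[[0,0.2,0],[0,0,0]],[[0,0.2,0],[0,0,0]],[[0,0.2,0],[0,0,0]],[[0,0.2,0],[0,0,0]],[[0,0.2,0],[0,0,0]],[[0,0.2,0],[0,0,0]]]'; python3 -m inch '[[[0,0.2,0],[0,0,0]],[[0,0.2,0],[0,0,0]],[[0,0.2,0],[0,0,0]],[[0,0.2,0],[0,0,0]],[[0,0.2,0],[0,0,0]],[[0,0.2,0],[0,0,0]],[[0,0.2,0],[0,0,0]],[[0,0.2,0],[0,0,0]],[[0,0.2,0],[0,0,0]],[[0,0.2,0],[0,0,0]]]'
```

```text
time_s: 12.5
position: [0.5033, -0.1532, 0.0207]
tcp_rot: [-2.065, -2.367, 0.0]
force: [0.4, 0.5, 0.6]
width: 0.0007
finger_force: 0.0
time_s: 13.33
position: [0.523, -0.1505, 0.0207]
tcp_rot: [-2.065, -2.367, 0.0]
force: [-1.8, -0.3, 1.1]
width: 0.0004
finger_force: 1.0
```

```bash
python3 -m inch '[[[0,0.25,0],[0,0,0]],[[0,0.3,0],[0,0,0]],[[0,0.3,0],[0,0,0]],[[0,0.3,0],[0,0,0]],[[0,0.3,0],[0,0,0]],[[0,0.3,0],[0,0,0]],[[0,0.3,0],[0,0,0]],[[0,0.3,0],[0,0,0]],[[0,0.25,0],[0,0,0]],[[0,0.25,0],[0,0,0]]]'; python3 - <<'E'
from h import *
z=dict(red_mid=.0565,nest=.014,tray=.01)
for c in("scene","side"):
    snapshot(c)
    for n in z:
        for p in pinpoint(c,n)[:1]: print(c,n,round(p["score"],2),atz(c,p["position"],z[n]).round(4))
E
```

```text
time_s: 14.17
position: [0.5514, -0.1467, 0.0207]
tcp_rot: [-2.065, -2.367, 0.0]
force: [-1.3, -0.1, 0.9]
width: 0.0003
finger_force: 1.0
scene red_mid 0.91 [ 0.6019 -0.064   0.0565]
scene nest 0.63 [ 0.6026 -0.0566  0.014 ]
scene tray 0.65 [ 0.6091 -0.146   0.01  ]
side red_mid 0.9 [ 0.6001 -0.0613  0.0565]
side nest 0.55 [ 0.5971 -0.0513  0.014 ]
side tray 0.66 [ 0.6018 -0.1411  0.01  ]
```

```bash
python3 -m inch '[[[0,0.25,0],[0,0,0]],[[0,0.3,0],[0,0,0]],[[0,0.3,0],[0,0,0]],[[0,0.3,0],[0,0,0]],[[0,0.3,0],[0,0,0]],[[0,0.3,0],[0,0,0]],[[0,0.3,0],[0,0,0]],[[0,0.3,0],[0,0,0]],[[0,0.25,0],[0,0,0]],[[0,0.2,0],[0,0,0]]]'; python3 -m inch '[[[0,0.2,0],[0,0,0]],[[0,0.15,0],[0,0,0]],[[0,0.15,0],[0,0,0]],[[0,0.15,0],[0,0,0]],[[0,0.15,0],[0,0,0]],[[0,0.15,0],[0,0,0]]]'
```

```text
time_s: 15.4
position: [0.5791, -0.1428, 0.0207]
tcp_rot: [-2.065, -2.367, 0.0]
force: [-1.6, -0.3, 0.7]
width: 0.0004
finger_force: 1.0
time_s: 15.9
position: [0.5884, -0.1416, 0.0207]
tcp_rot: [-2.065, -2.367, 0.0]
force: [-1.9, -0.4, -0.0]
width: 0.0002
finger_force: 1.0
```

```bash
python3 -m inch '[[[0,0.1,0],[0,0,0]],[[0,0.1,0],[0,0,0]],[[0,0.1,0],[0,0,0]],[[0,0.1,0],[0,0,0]],[[0,0.1,0],[0,0,0]]]'
```

```text
time_s: 16.32
position: [0.5933, -0.141, 0.0207]
tcp_rot: [-2.065, -2.367, 0.0]
force: [-2.7, -0.5, 0.9]
width: 0.0005
finger_force: 1.2
```

```bash
for i in 1 2; do python3 -m inch '[[[0,0.1,0],[0,0,0]],[[0,0.1,0],[0,0,0]],[[0,0.1,0],[0,0,0]]]' | grep -E "pos|^force"; done; python3 -c "
from h import *
cv2.imwrite('pics/j.png',cv2.resize(np.hstack([snapshot('scene')[120:280,40:280],snapshot('side')[60:220,180:420]]),(800,267),interpolation=cv2.INTER_CUBIC))"
```

```text
position: [0.5955, -0.1408, 0.0207]
force: [-12.0, -3.2, 5.9]
position: [0.5957, -0.1407, 0.0206]
force: [-29.8, -6.3, 17.9]
```

View pics/j.png

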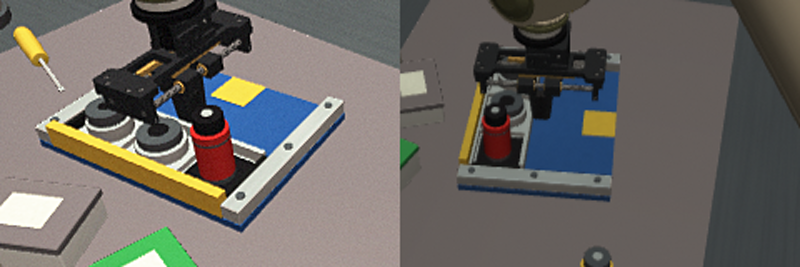

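The cassette is against the stop (force rose sharply at a fixed position) and the holder is standing. Backing off, rising and handing in.

```bash
python3 -m inch '[[[0,-0.3,0],[0,0,0]],[[0,-0.4,0],[0,0,0]],[[0,-1,0],[0,0,0]],[[0,-1.5,0],[0,0,0]],[[0,-1,-0.5],[0,0,0]],[[0,0,-2],[0,0,0]],[[0,0,-3],[0,0,0]],[[0,0,-3],[0,0,0]],[[0,0,-2],[0,0,0]],[[0,0,0],[0,0,0]]]'; python3 - <<'E'
from h import *
z=dict(red_mid=.0565,nest=.014,tray=.01)
for c in("scene","side"):
    snapshot(c)
    for n in z:
        for p in pinpoint(c,n)[:1]: print(c,n,round(p["score"],2),atz(c,p["position"],z[n]).round(4))
print(job_done())
E
```

```text
time_s: 17.75
position: [0.5597, -0.1465, 0.1302]
tcp_rot: [2.059, 2.361, 0.004]
force: [-0.1, -0.3, 0.5]
width: 0.0005
finger_force: 0.0
scene red_mid 0.68 [ 0.6683 -0.0153  0.0565]
scene nest 0.81 [ 0.6446 -0.0534  0.014 ]
scene tray 0.64 [ 0.6478 -0.1385  0.01  ]
side red_mid 0.79 [ 0.6413 -0.0631  0.0565]
side nest 0.83 [ 0.6402 -0.0594  0.014 ]
side tray 0.94 [ 0.6438 -0.1399  0.01  ]
the job is handed in; nothing more can be done
None
```

The red holder was placed and released in the empty compartment, the cassette was pushed until it stopped hard at the yellow stop, and I handed the job in at about 18 s with the arm clear; no verdict came back, and one last camera estimate of the holder (scene view, about 5 cm off) disagreed with the side view, which put it in the compartment.

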